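Roll the sample bottle onto the reading line

TASK

Bring the round dark sample bottle that lies on the white reading board onto the black line across the middle of the board: roll it there by pushing sideways on its top with the fingertips, only ever touching its upper half and never gripping or lifting it. Leave it lying still, centred over the line and parallel to it, and do not disturb the square clear bottle, the rubber stopper or the small weighing bottle.

Things in the scene. Friction and masses are not known exactly. Their poses are not given: they have to be found in the camera images.
- board: Flat white board fixed on the worktop, 180 mm (its x) by 340 mm (its y, the rolling direction), 8 mm thick, a half-round metal stop 4 mm high along each end; yaw within 15 degrees of 0. Origin: centre of its underside; z up. A flush black line 6 mm wide runs along its x axis across the middle (y = 0), nearly the full 180 mm.
- line_mid (a point): Middle of the black line, on the board's top surface, 8 mm above the worktop; same axes as the board.
- round_bottle: Near-black round glass bottle, pale cap, lying left or right of the line, about parallel to it, cap away from the robot. 130 g, 100 mm long; body 39 mm diameter over 88 mm from the base, cap 28 mm. Origin: centre of base; z along axis to cap; x points down at start, turns with rolling. Pressed on top it rolls without slip, its axis going half as far as the fingertips; left slowly, it stays.
- bottle_mid (a point): Point on the axis of the round bottle, half way along its cylindrical body (44 mm from the base), 27.5 mm above the worktop as it lies on the board; the bottle's top is then 47 mm above the worktop.
- square_bottle: Bystander: clear empty bottle with a rectangular body, 42 mm wide and 36 mm high as it lies, 151 mm long, lying on the other half of the board, parallel to the line. Origin: centre of its base (robot end), z along its axis. Must not be moved.
- weighing_bottle: Bystander: small clear glass weighing bottle with a knobbed lid, diameter 39 mm, 49 mm high, standing on the worktop beyond the left end of the board. Origin: centre of its underside. Must not be moved.
- stopper: Bystander: brick-coloured tapered rubber stopper, diameter 28 mm, 24 mm high, standing on the worktop beyond the far edge of the board. Origin: centre of its underside. Must not be moved.
Not all that is in view belongs to the job. Leave any green look-alike of the round_bottle alone.

How it is judged:
On the way:
1. the bottle has rolled, not slid: the side that lay underneath at the start has turned to the top (about 45 mm of rolling) (angle between round_bottle's own x axis and vertical below 0.9 rad and height (world z) of bottle_mid below 0.036 m).
At the end, for the whole second after the job is handed in: Round bottle at rest on the board, mid-body within 8 mm of the line's centre (across it), within 8 degrees of parallel, mid-body no more than 60 mm nearer or 50 mm farther than the line's middle; square bottle, weighing bottle and stopper within 12 mm of their starts (y of bottle_mid in the frame of line_mid between -0.008 and 0.008 m and x of bottle_mid in the frame of line_mid between -0.06 and 0.05 m and angle between the z axis of round_bottle and the x axis of line_mid, either way round below 0.14 rad and height (world z) of bottle_mid between 0.024 and 0.031 m and linear speed of round_bottle below 0.01 m/s and distance of each of square_bottle, weighing_bottle, stopper from where it was at the start of the episode below 0.012 m); the robot touches nothing.
It fails at once if the round bottle is lifted or carried (its middle more than 10 mm above its lying height) or stood up (height (world z) of bottle_mid above 0.0375 m or angle between round_bottle's own z axis and vertical below 1.2 rad or angle between round_bottle's own z axis and vertical above 1.94 rad).
It fails at once if the fingers push the bottle below its middle (touching it with the fingertips more than 4 mm under the height of its axis) (contact force between the fingers and round_bottle above 0.3 N and height (world z) of the grasp point below 0.0425 m).
It fails at once if the square bottle, the weighing bottle or the stopper is pushed away (more than 12 mm) (not (distance of square_bottle from where it was at the start of the episode below 0.012 m) or not (distance of weighing_bottle from where it was at the start of the episode below 0.012 m) or not (distance of stopper from where it was at the start of the episode below 0.012 m)).
It also fails if it takes over 51 s, if anything falls off the work surface, if the arm or the gripper's body presses on something with over 40 N, if the wrist force passes 120 N, or if a joint passes its speed limit or range.

ROBOT

A 6-joint arm with a two-finger parallel gripper is mounted at the origin on a cart in front of the work surface, level with it; the furniture and walls round the work are solid. World frame = base frame: x ahead of the robot, y to its left, z up, the work surface at z = 0. Lengths are in m, angles in rad, forces in N, time in s.
With the tool pointing down it reaches from about 0.3 to 0.775 m from the base axis. Payload 14.6 kg.
Tool frame: the origin (TCP) lies at the very end of the fingers, on their centre line; the grasp point (between the pads) lies 19 mm behind it; z points along the fingers, y is the line along which they close (so a half turn about z gives the same grasp; the last joint's range is limited). The gripper opens to 94 mm and grips with 3 to 60 N. Pads are 16 mm wide; open, the fingers measure 119 mm over their backs; the gripper's body (75 mm by 177 mm) begins 78 mm behind the grasp point.
Start: joints at [-0.067, 0.3, 1.521, -0, 1.321, -0.067], TCP at [0.55, -0, 0.205] pointing down, gripper open.
Joint ranges: [-3.03, 3.03], [-0.79, 2.21], [0.23, 2.52], [-1.04, 4.18], [0, 3.07], [-2.55, 2.55]. Speed limits (rad/s): [2.22, 2.22, 2.57, 3.14, 3.14, 3.14].

INTERFACE

Orientations are given as [roll, pitch, yaw] about the fixed x, y, z axes, in that order (R = Rz(yaw) Ry(pitch) Rx(roll)).
In Python, from station import ctrl gives the robot as it stands.
- The arm moves only by the tool carry_out, never from a script. Its argument "motion" is text: rows parted by semicolons, each of 7 numbers parted by spaces: the shift along the world's x, y, z in m, then the turn, a rotation vector about the world's x, y, z in degrees, then the closure in counts, from 0 (fully open) to 255 (shut). In form: dx dy dz wx wy wz hand; .... A call has 1 to 20 rows; each row shifts and turns the commanded pose from where the row before left it; what a row does not reach is not made up. A row lasts 1/12 s, in which the tool goes at most 41.7 mm and 7.16 degrees, less where a joint would pass 70% of its speed; a pose out of reach is approached as far as the arm can. A call is refused whole if a number of a shift passes 0.0417 or a number of a turn 7.16, either way. A call with a gripper value outside its range is refused whole. The fingers move at their own pace and stop on an object; "grip_force" is the grip in N (left out, the last holds). Time passes only in rows, so rows that do not move let the fingers close. It gives the time, the measured TCP pose, the force, the opening and the grip force at its end, in the units of the state.
- ctrl.get_obs(): the state, without advancing time (a new reading comes with each control period).
- ctrl.camera(name): name is "scene" or "side" or "wrist"; returns a dict with "pixels" (400x640x3 uint8, red, green, blue), "range_z" (400x640 float32, m along the optical axis (not along the pixel's ray), 0 where there is no reading), "K" (3x3 intrinsics, pixels), "position" and "attitude" of the camera in the world. Camera axes: x right, y up, looking along -z (the intrinsics and any distortion apply to the point x, -y, -z); pixel columns grow to the right and rows downward; lengths in m; the calibration is good to about 2 mm. A picture is of the moment at which its call begins.
- ctrl.hand_in(): hands the job in; it is judged then, once.
The state is a dict: "time_s": time; "qpos": joint angles; "joint_vel": joint speeds; "tau": joint torques, N m; "ee_pos": TCP position; "eef_rot": TCP orientation; "force": force on the tool from outside, world axes, zero at the start; "moment": the same for the moment, N m; "grip_width": finger opening in m; "grip_force": force on a finger pad.
Only numpy, scipy, OpenCV 4.12 (cv2) and the standard library are available. Lean on these libraries where they do the work, as an engineer would, in place of code of your own. Each camera call takes 0.05 s, during which the arm holds its last target. There are 200 camera calls.

## Working session

There is one attempt and no reset: what is moved stays moved. The work goes in short steps, Python scripts to look and compute and a tool call to move; the robot and the scene stay as the last step left them, time stands still between calls to the robot, and variables do not carry over. Pictures are saved under pics/ and viewed, at most 10 in all, crops included, and the job is handed in when it is done.

Besides the shell and the picture viewer there is one more tool, called after "Request:" as name(argument=value, ...) on one line, values as JSON. carry_out: Moves the arm, as the interface text tells. Its arguments: {"type":"object","properties":{"motion":{"type":"string"},"grip_force":{"type":"number"}},"required":["motion"]}

```bash
mkdir -p pics; cat > h.py <<'E'
from station import ctrl
import numpy as np, cv2
from scipy.spatial.transform import Rotation as R
def cam(n):
    c=ctrl.camera(n); return c
def pts(c):
    K=np.array(c["K"]);d=c["range_z"];v,u=np.mgrid[:400,:640]
    P=np.stack([(u-K[0,2])/K[0,0]*d,-(v-K[1,2])/K[1,1]*d,-d],-1)
    a=np.array(c["attitude"],float)
    M=a if a.shape==(3,3) else (R.from_euler('xyz',a).as_matrix() if a.size==3 else R.from_quat(a).as_matrix())
    return P@M.T+np.array(c["position"])
def save(c,n): cv2.imwrite("pics/"+n,c["pixels"][:,:,::-1])
E
python3 - <<'E'
from h import *
for n in("scene","side"):
    c=cam(n);save(c,n+"1.png");np.save(n+"1.npy",pts(c));print(n,c["position"],c["attitude"],{k:v for k,v in c.items() if k not in("pixels","range_z")})
print(ctrl.get_obs())
E
```

```text
scene [0.06806796 1.01249353 0.69489262] [ 0.88928278 -0.01222618 -2.53470673] {'K': array([[365.12491964,   0.        , 317.95583208],
       [  0.        , 365.12491964, 199.94761465],
       [  0.        ,   0.        ,   1.        ]]), 'position': array([0.06806796, 1.01249353, 0.69489262]), 'attitude': array([ 0.88928278, -0.01222618, -2.53470673])}
side [0.42848477 1.45590943 0.53363646] [ 1.15898686  0.00910891 -3.06662905] {'K': array([[501.42305377,   0.        , 322.99528239],
       [  0.        , 501.42305377, 208.83597049],
       [  0.        ,   0.        ,   1.        ]]), 'position': array([0.42848477, 1.45590943, 0.53363646]), 'attitude': array([ 1.15898686,  0.00910891, -3.06662905])}
{'time_s': 0.1, 'qpos': array([-6.66162661e-02,  3.00403115e-01,  1.52152287e+00, -2.54974211e-05,
        1.32070882e+00, -6.65900220e-02]), 'joint_vel': array([ 0.00078892, -0.00281595, -0.00114416, -0.00012217,  0.00035024,
        0.00088462]), 'tau': array([ 1.84928511e-03, -5.32644153e+01, -3.53284299e+01,  7.10431044e-02,
        2.34944851e-02, -7.30603051e-05]), 'ee_pos': array([ 5.49759587e-01, -2.54131584e-06,  2.04948251e-01]), 'eef_rot': array([-3.14055117e+00, -4.47025945e-05,  1.57077638e+00]), 'force': array([-0.23142225, -0.03442364, -0.65218261]), 'moment': array([-0.01316905, -0.00968009, -0.00323966]), 'grip_force': 0.0, 'grip_width': 0.09385132306719544}
```

View pics/scene1.png

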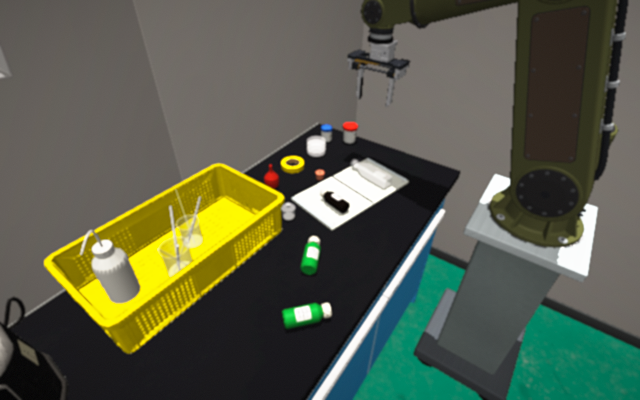

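The scene shows the dark bottle at about (335,202), left of the line, with the clear bottle at (372,173), the stopper at (320,174) and the weighing bottle at (288,211). Next I'll crop and measure.

```bash
python3 - <<'E'
from h import *
im=cv2.imread("pics/scene1.png");P=np.load("scene1.npy")
cv2.imwrite("pics/c1.png",cv2.resize(im[140:240,270:430],None,fx=5,fy=5,interpolation=cv2.INTER_CUBIC))
im2=cv2.imread("pics/side1.png");cv2.imwrite("pics/c2.png",cv2.resize(im2[120:320,200:440],None,fx=3,fy=3))
sub=np.zeros((400,640),bool);sub[150:230,285:415]=1
g=im.mean(2)
w=sub&(g>150)&(abs(P[...,2]-.008)<.005)
print("board n",w.sum(),cv2.minAreaRect((P[w][:,:2]*1000).astype(np.float32)),np.median(P[w][:,2]))
b=np.zeros_like(sub);b[180:220,310:360]=1
b&=(P[...,2]>.018)
q=P[b];print(len(q),q[:,2].max(),np.percentile(q[:,2],95))
t=q[q[:,2]>.036];print(len(t),t.mean(0),cv2.minAreaRect((q[:,:2]*1000).astype(np.float32)),cv2.fitLine(t[:,:2].astype(np.float32),2,0,.01,.01).ravel())
E
```

```text
board n 3022 ((581.9141845703125, 221.6971893310547), (403.3310241699219, 350.090576171875), 76.5073471069336) 0.008756626281282709
404 0.6948926166666924 0.04859392517273144
263 [0.483021   0.32085155 0.0509035 ] ((273.81268310546875, 630.3526611328125), (86.61572265625, 863.6825561523438), 34.02488327026367) [ 0.5543547  -0.8322805   0.483021    0.32085156]
```

View pics/c1.png

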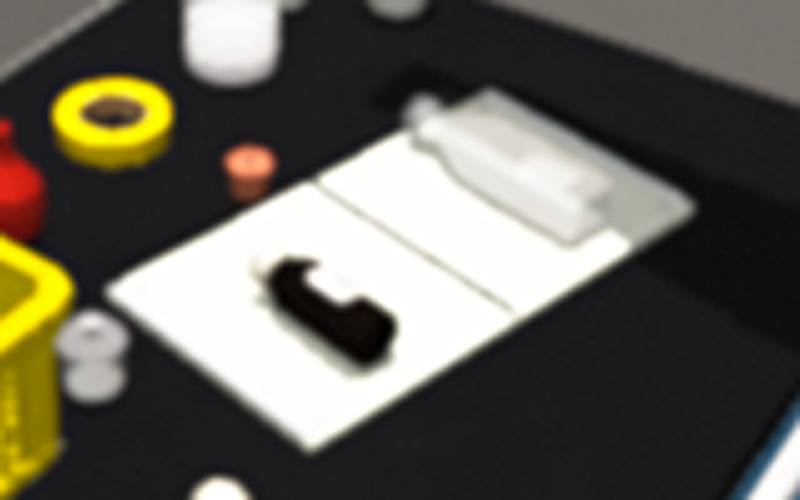

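View pics/c2.png

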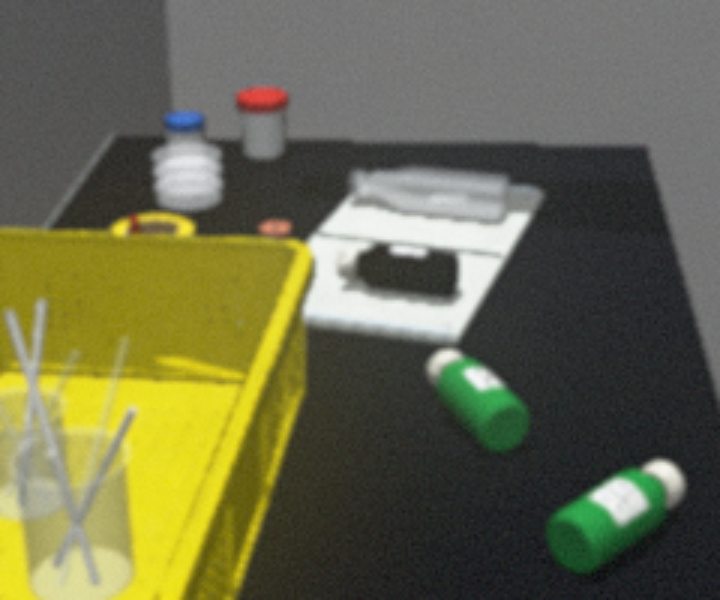

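The line ends sit at crop (315,180) and (515,312); the board corners are at (107,290), (312,450), (695,207) and (488,90). The bottle runs from its cap at (262,265) to its base at (385,345). I'll project these.

```bash
cat >> h.py <<'E'
def ray(c,uv,z):
    K=c["K"];u,v=uv;d=R.from_euler('xyz',c["attitude"]).apply([(u-K[0,2])/K[0,0],-(v-K[1,2])/K[1,1],-1])
    p=np.array(c["position"]);return (p+d*(z-p[2])/d[2]).round(4)
E
python3 - <<'E'
from h import *
c=cam("scene");P=pts(c)
for n,u,v,z in [("L",107,290,.008),("B",312,450,.008),("Rr",695,207,.008),("T",488,90,.008),("l1",315,180,.008),("l2",515,312,.008),("cap",262,265,.0275),("base",385,345,.0275)]:
    print(n,ray(c,(u/5+269.6,v/5+139.6),z))
q=P[175:220,318:355].reshape(-1,3);q=q[(q[:,2]>.02)&(q[:,2]<.06)];t=q[q[:,2]>.038]
print(len(q),q[:,2].max(),q.min(0),q.max(0),t.mean(0),cv2.fitLine(t[:,:2].astype(np.float32),2,0,.01,.01).ravel())
c=cam("wrist");save(c,"w1.png");print(c["position"],c["attitude"],c["K"])
E
```

```text
L [0.6164 0.3501 0.008 ]
B [0.4402 0.3949 0.008 ]
Rr [0.3628 0.0634 0.008 ]
T [0.5382 0.0188 0.008 ]
l1 [0.5772 0.1809 0.008 ]
l2 [0.4065 0.2253 0.008 ]
cap [0.5406 0.2964 0.0275]
base [0.4428 0.3167 0.0275]
391 0.04961720933087155 [0.44421181 0.22067924 0.02057537] [0.6076105  0.33637754 0.04961721] [0.48690134 0.31216658 0.04420684] [ 0.96897084 -0.2471751   0.48690134  0.31216657]
[0.55036489 0.06521538 0.38507771] [-2.28175258e-01  7.54452252e-05 -4.89442028e-04] [[315.13479824   0.         320.47149638]
 [  0.         315.13479824 196.00601563]
 [  0.           0.           1.        ]]
```

View pics/w1.png

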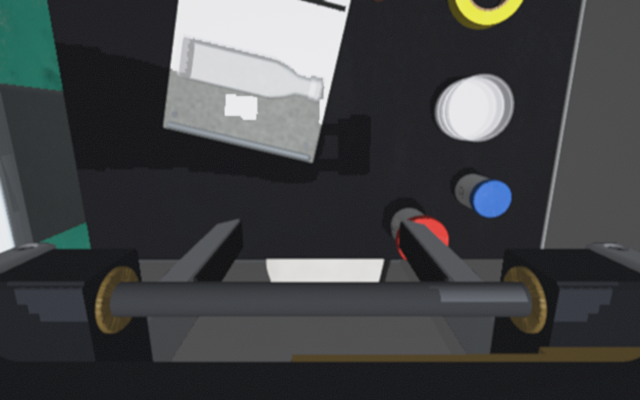

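The wrist view shows the square bottle at (250,75) and the board's right end. The board corners match 180×340 mm, so the line's middle is about (0.490, 0.205) at yaw −14.4°, with the bottle about 100 mm to the left. I'll move over the board, turn the hand to match and look again.

Request:
carry_out(motion="-0.008 0.0275 0 0 0 -1.8 120;-0.008 0.0275 0 0 0 -1.8 120;-0.008 0.0275 0 0 0 -1.8 120;-0.008 0.0275 0 0 0 -1.8 120;-0.008 0.0275 0 0 0 -1.8 120;-0.008 0.0275 0 0 0 -1.8 120;-0.008 0.0275 0 0 0 -1.8 120;-0.008 0.0275 0 0 0 -1.8 120;0 0 0 0 0 0 120;0 0 0 0 0 0 120;0 0 0 0 0 0 120")

```text
time_s: 1.12
ee_pos: [0.4861, 0.2195, 0.2053]
eef_rot: [-3.141, 0.0, 1.32]
force: [1.2, -0.2, 0.4]
grip_width: 0.0498
grip_force: 0.0
```

```bash
python3 - <<'E'
from h import *
c=cam("wrist");save(c,"w2.png");np.save("w2.npy",pts(c));import pickle;pickle.dump(c,open("w2.pkl","wb"));print(c["position"],c["attitude"])
o=ctrl.get_obs();print(o["ee_pos"],o["eef_rot"],o["grip_width"],o["force"])
E
```

```text
[0.5027043  0.28278862 0.38533243] [-0.22837214 -0.00052798 -0.25116664]
[0.48623158 0.21922409 0.2053534 ] [-3.14150719e+00  2.35294224e-04  1.31924486e+00] 0.049752886344698655 [ 0.28016509 -0.09556723 -0.07961819]
```

View pics/w2.png

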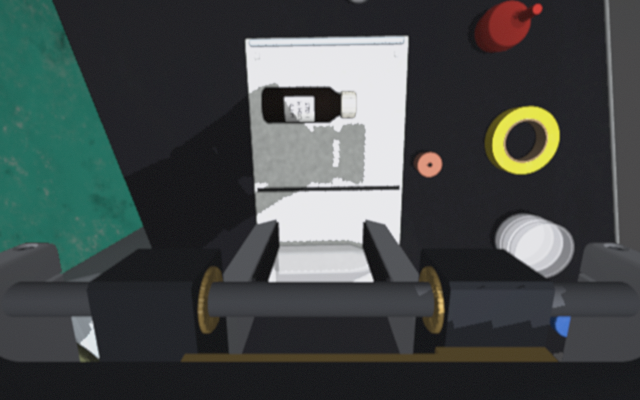

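The view is clear. The bottle's base is at u=263 and its cap end at u=357, with sides at v≈87 and 123. The line runs from (258,189) to (400,187).

```bash
python3 - <<'E'
from h import *
import pickle
c=pickle.load(open("w2.pkl","rb"));P=np.load("w2.npy")
a,b=ray(c,(258,188.7),.008),ray(c,(400,187),.008);m=(a+b)/2;print("line",a,b,m,np.degrees(np.arctan2(*(b-a)[1::-1])))
print("board corners",ray(c,(247,38),.008),ray(c,(408,37),.008))
g=c["pixels"].mean(2);q=P[70:140,250:345];k=(q[...,2]>.025)&(q[...,2]<.06);q=q[k];t=q[q[:,2]>.04]
f=cv2.fitLine(t[:,:2].astype(np.float32),2,0,.01,.01).ravel();print("top",len(t),t[:,2].max(),t.mean(0),f,np.degrees(np.arctan2(f[1],f[0])),q.min(0),q.max(0))
for n in((263,105,.0275),(357,104,.0275)):print(ray(c,n[:2],n[2]))
y=np.radians(-14.4);B=np.array([[np.cos(y),np.sin(y)],[-np.sin(y),np.cos(y)]])
print("top in line frame",B@(t.mean(0)-m)[:2],"z levels",np.percentile(t[:,2],[50,90,98]))
E
```

```text
line [0.4094 0.2257 0.008 ] [0.578  0.1846 0.008 ] [0.4937  0.20515 0.008  ] -13.699919903896552
board corners [0.4471 0.3909 0.008 ] [0.619  0.3478 0.008 ]
top 2353 0.0505348643767386 [0.48650484 0.30591164 0.04537037] [ 0.9708029  -0.23987855  0.48650485  0.30591163] -13.879373 [0.44394279 0.28017481 0.02736487] [0.53565228 0.33310996 0.05053486]
[0.4468 0.3166 0.0275]
[0.5465 0.2922 0.0275]
top in line frame [-0.03202751  0.09580667] z levels [0.04594079 0.04818982 0.04903001]
```

Request:
carry_out(motion="0.0008 0.0155 -0.02 0 0 0 120;0.0008 0.0155 -0.02 0 0 0 120;0.0008 0.0155 -0.02 0 0 0 120;0.0008 0.0155 -0.02 0 0 0 120;0.0008 0.0155 -0.02 0 0 0 120;0.0008 0.0155 -0.02 0 0 0 120;0 0 -0.01 0 0 0.5 120;0 0 -0.01 0 0 0 120;0 0 -0.01 0 0 0 120;0 0 0 0 0 0 120;0 0 0 0 0 0 120;0 0 0 0 0 0 120")

```text
time_s: 2.17
ee_pos: [0.4914, 0.3127, 0.0564]
eef_rot: [3.141, -0.001, 1.328]
force: [-0.0, 0.7, 0.1]
grip_width: 0.0496
grip_force: 0.0
```

```bash
python3 - <<'E'
from h import *
c=cam("wrist");save(c,"w3.png");import pickle;pickle.dump(c,open("w3.pkl","wb"))
s=cam("side");cv2.imwrite("pics/s3.png",cv2.resize(s["pixels"][150:260,280:400,::-1],None,fx=5,fy=5,interpolation=cv2.INTER_CUBIC))
o=ctrl.get_obs();print(o["ee_pos"],o["eef_rot"],o["grip_width"],o["force"])
E
```

```text
[0.49128609 0.3129519  0.05642396] [ 3.14047758e+00 -1.06930925e-03  1.32780046e+00] 0.05007537276974336 [-0.1952273   0.62747828 -0.32014424]
```

View pics/w3.png

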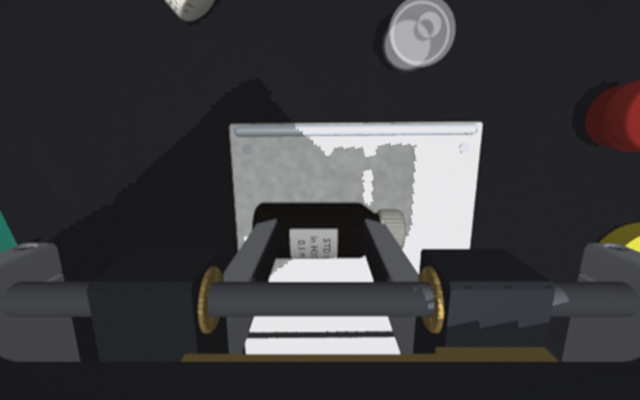

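Fingers straddle the label over the bottle (far edge at v≈204), and the black line is visible at v≈335. Now I'll feel downwards.

Request:
carry_out(motion="0 0 -0.002 0 0 0 120;0 0 -0.002 0 0 0 120;0 0 -0.002 0 0 0 120;0 0 -0.001 0 0 0 120;0 0 0 0 0 0 120;0 0 0 0 0 0 120")

```text
time_s: 2.77
ee_pos: [0.4907, 0.313, 0.0484]
eef_rot: [-3.141, 0.0, 1.328]
force: [-0.1, -0.2, 0.1]
grip_width: 0.05
grip_force: 0.0
```

Request:
carry_out(motion="0 0 -0.001 0 0 0 120;0 0 -0.001 0 0 0 120;0 0 0 0 0 0 120;0 0 0 0 0 0 120")

```text
time_s: 3.1
ee_pos: [0.491, 0.3133, 0.0471]
eef_rot: [3.141, -0.001, 1.328]
force: [-1.3, 1.5, 5.3]
grip_width: 0.0501
grip_force: 2.8
```

Request:
carry_out(motion="-0.0003 -0.0015 -0.0005 0 0 0 120;-0.0005 -0.002 0 0 0 0 120;-0.0007 -0.0029 0 0 0 0 120;-0.0007 -0.0029 0 0 0 0 120;-0.0007 -0.0029 0 0 0 0 120")

```text
time_s: 3.52
ee_pos: [0.4881, 0.3013, 0.047]
eef_rot: [3.141, -0.001, 1.328]
force: [-2.8, 1.2, 8.8]
grip_width: 0.0498
grip_force: 5.0
```

Request:
carry_out(motion="-0.0007 -0.0029 0 0 0 0 120;-0.0007 -0.0029 0 0 0 0 120;-0.0007 -0.0029 0 0 0 0 120;-0.0005 -0.002 0 0 0 0 120;-0.0003 -0.001 0 0 0 0 120;0 0 0 0 0 0 120;0 0 0 0 0 0 120")

```text
time_s: 4.1
ee_pos: [0.4852, 0.2896, 0.047]
eef_rot: [3.141, -0.001, 1.328]
force: [-3.7, 0.0, 10.0]
grip_width: 0.0497
grip_force: 5.1
```

```bash
cat >> h.py <<'E'
def axis_est():
    c=cam("wrist");P=pts(c);o=ctrl.get_obs()
    im=c["pixels"].astype(int);k=(P[...,2]>.035)&(P[...,2]<.056)
    m=np.array([.4937,.2052]);y=np.radians(-13.9);B=np.array([[np.cos(y),np.sin(y)],[-np.sin(y),np.cos(y)]])
    Q=(P[...,:2]-m)@B.T;k&=(abs(Q[...,0]+.028)<.022)&(abs(Q[...,1])<.13)
    q=np.c_[Q[k],P[k][:,2]];tcp=B@(o["ee_pos"][:2]-m)
    print("tcp",tcp.round(4),o["ee_pos"].round(4),"n",len(q),"y range",np.percentile(q[:,1],[1,50,99]).round(4) if len(q) else None, "t",o["time_s"])
    return c,q
E
python3 - <<'E'
from h import *
c,q=axis_est();save(c,"w4.png")
E
```

```text
tcp [-0.0285  0.0799] [0.4852 0.2896 0.047 ] n 4005 y range [0.0678 0.0884 0.1023] t 4.15
```

View pics/w4.png

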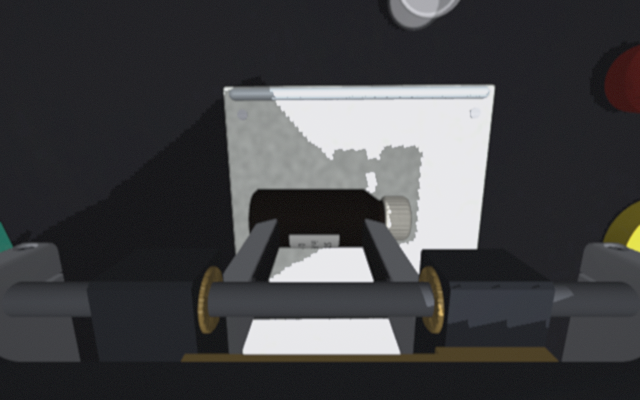

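The first stroke rolled the bottle about 12 mm: the label has turned and the axis is at y≈0.085 in the line frame, as predicted. I'll repeat it as lift, back, down and stroke.

Request:
carry_out(motion="0 0 0.003 0 0 0 120;0 0 0.003 0 0 0 120;0.0016 0.0063 0 0 0 0 120;0.0016 0.0063 0 0 0 0 120;0 0 -0.003 0 0 0 120;0 0 -0.002 0 0 0 120;0 0 -0.001 0 0 0 120;0 0 0 0 0 0 120;-0.0004 -0.0015 0 0 0 0 120;-0.0006 -0.0024 0 0 0 0 120;-0.0007 -0.0029 0 0 0 0 120;-0.0007 -0.0029 0 0 0 0 120;-0.0007 -0.0029 0 0 0 0 120;-0.0007 -0.0029 0 0 0 0 120;-0.0007 -0.0029 0 0 0 0 120;-0.0007 -0.0029 0 0 0 0 120;-0.0007 -0.0029 0 0 0 0 120;-0.0005 -0.0019 0 0 0 0 120;-0.0002 -0.001 0 0 0 0 120;0 0 0 0 0 0 120")

```text
time_s: 5.82
ee_pos: [0.4817, 0.275, 0.0469]
eef_rot: [3.141, -0.001, 1.328]
force: [-5.4, 1.2, 14.7]
grip_width: 0.0498
grip_force: 7.3
```

```bash
python3 - <<'E'
from h import *
c,q=axis_est()
E
```

```text
tcp [-0.0285  0.0649] [0.4817 0.275  0.0469] n 4003 y range [0.0532 0.074  0.088 ] t 5.8667
```

Request:
carry_out(motion="0 0 0.003 0 0 0 120;0 0 0.003 0 0 0 120;0.0016 0.0066 0 0 0 0 120;0.0016 0.0066 0 0 0 0 120;0 0 -0.003 0 0 0 120;0 0 -0.002 0 0 0 120;0 0 -0.0006 0 0 0 120;0 0 0 0 0 0 120;-0.0004 -0.0015 0 0 0 0 120;-0.0006 -0.0024 0 0 0 0 120;-0.0007 -0.0029 0 0 0 0 120;-0.0007 -0.0029 0 0 0 0 120;-0.0007 -0.0029 0 0 0 0 120;-0.0007 -0.0029 0 0 0 0 120;-0.0007 -0.0029 0 0 0 0 120;-0.0007 -0.0029 0 0 0 0 120;-0.0007 -0.0029 0 0 0 0 120;-0.0005 -0.0019 0 0 0 0 120;-0.0002 -0.001 0 0 0 0 120;0 0 0 0 0 0 120")

```text
time_s: 7.53
ee_pos: [0.4782, 0.2609, 0.0469]
eef_rot: [3.142, -0.001, 1.328]
force: [-4.8, 1.4, 12.3]
grip_width: 0.05
grip_force: 5.9
```

Request:
carry_out(motion="0 0 0.003 0 0 0 120;0 0 0.003 0 0 0 120;0.0016 0.0066 0 0 0 0 120;0.0016 0.0066 0 0 0 0 120;0 0 -0.003 0 0 0 120;0 0 -0.002 0 0 0 120;0 0 -0.001 0 0 0 120;0 0 0 0 0 0 120;-0.0004 -0.0015 0 0 0 0 120;-0.0006 -0.0024 0 0 0 0 120;-0.0007 -0.0029 0 0 0 0 120;-0.0007 -0.0029 0 0 0 0 120;-0.0007 -0.0029 0 0 0 0 120;-0.0007 -0.0029 0 0 0 0 120;-0.0007 -0.0029 0 0 0 0 120;-0.0007 -0.0029 0 0 0 0 120;-0.0007 -0.0029 0 0 0 0 120;-0.0005 -0.0019 0 0 0 0 120;-0.0002 -0.001 0 0 0 0 120;0 0 0 0 0 0 120")

```text
time_s: 9.2
ee_pos: [0.4747, 0.247, 0.0469]
eef_rot: [-3.142, -0.001, 1.328]
force: [-5.0, -0.0, 12.1]
grip_width: 0.0496
grip_force: 6.0
```

```bash
python3 - <<'E'
from h import *
c,q=axis_est();save(c,"w5.png")
E
```

```text
tcp [-0.0285  0.0361] [0.4747 0.247  0.0469] n 3995 y range [0.0249 0.0456 0.0595] t 9.25
```

View pics/w5.png

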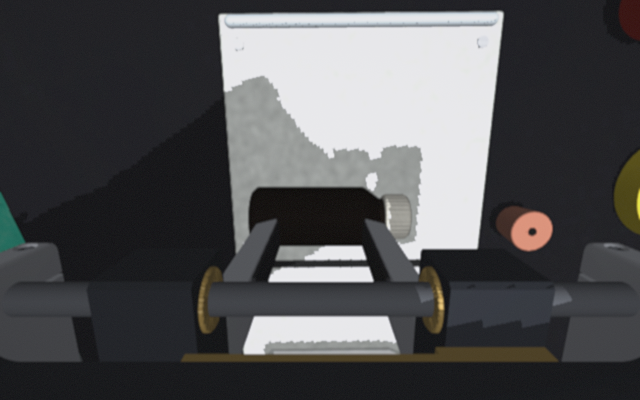

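The bottle is still parallel at v 187–245, and the line shows just ahead at v≈264. The axis is at y≈0.042. Two more strokes.

Request:
carry_out(motion="0 0 0.003 0 0 0 120;0 0 0.003 0 0 0 120;0.0016 0.0066 0 0 0 0 120;0.0016 0.0066 0 0 0 0 120;0 0 -0.003 0 0 0 120;0 0 -0.002 0 0 0 120;0 0 -0.001 0 0 0 120;0 0 0 0 0 0 120;-0.0004 -0.0015 0 0 0 0 120;-0.0006 -0.0024 0 0 0 0 120;-0.0007 -0.0029 0 0 0 0 120;-0.0007 -0.0029 0 0 0 0 120;-0.0007 -0.0029 0 0 0 0 120;-0.0007 -0.0029 0 0 0 0 120;-0.0007 -0.0029 0 0 0 0 120;-0.0007 -0.0029 0 0 0 0 120;-0.0007 -0.0029 0 0 0 0 120;-0.0005 -0.0019 0 0 0 0 120;-0.0002 -0.001 0 0 0 0 120;0 0 0 0 0 0 120")

```text
time_s: 10.92
ee_pos: [0.4713, 0.2331, 0.0469]
eef_rot: [-3.142, -0.001, 1.328]
force: [-4.7, 1.6, 12.3]
grip_width: 0.0498
grip_force: 6.1
```

Request:
carry_out(motion="0 0 0.003 0 0 0 120;0 0 0.003 0 0 0 120;0.0016 0.0066 0 0 0 0 120;0.0016 0.0066 0 0 0 0 120;0 0 -0.003 0 0 0 120;0 0 -0.002 0 0 0 120;0 0 -0.001 0 0 0 120;0 0 0 0 0 0 120;-0.0004 -0.0015 0 0 0 0 120;-0.0006 -0.0024 0 0 0 0 120;-0.0007 -0.0029 0 0 0 0 120;-0.0007 -0.0029 0 0 0 0 120;-0.0007 -0.0029 0 0 0 0 120;-0.0007 -0.0029 0 0 0 0 120;-0.0007 -0.0029 0 0 0 0 120;-0.0007 -0.0029 0 0 0 0 120;-0.0007 -0.0029 0 0 0 0 120;-0.0005 -0.0019 0 0 0 0 120;-0.0002 -0.001 0 0 0 0 120;0 0 0 0 0 0 120")

```text
time_s: 12.58
ee_pos: [0.4679, 0.2191, 0.0469]
eef_rot: [-3.142, -0.001, 1.328]
force: [-4.7, 1.2, 12.5]
grip_width: 0.0497
grip_force: 6.3
```

```bash
python3 - <<'E'
from h import *
c,q=axis_est()
E
```

```text
tcp [-0.0284  0.0074] [0.4679 0.2192 0.0469] n 5398 y range [-0.0782  0.0115  0.0311] t 12.6333
```

Request:
carry_out(motion="0 0 0.003 0 0 0 120;0 0 0.003 0 0 0 120;0.0016 0.0066 0 0 0 0 120;0.0016 0.0066 0 0 0 0 120;0 0 -0.003 0 0 0 120;0 0 -0.002 0 0 0 120;0 0 -0.001 0 0 0 120;0 0 0 0 0 0 120;-0.0004 -0.0015 0 0 0 0 120;-0.0006 -0.0024 0 0 0 0 120;-0.0007 -0.0029 0 0 0 0 120;-0.0007 -0.0029 0 0 0 0 120;-0.0007 -0.0029 0 0 0 0 120;-0.0007 -0.0029 0 0 0 0 120;-0.0007 -0.0029 0 0 0 0 120;-0.0007 -0.0029 0 0 0 0 120;-0.0005 -0.0019 0 0 0 0 120;-0.0002 -0.001 0 0 0 0 120;0 0 0 0 0 0 120;0 0 0 0 0 0 120")

```text
time_s: 14.3
ee_pos: [0.4653, 0.2083, 0.0469]
eef_rot: [3.142, -0.001, 1.328]
force: [-5.0, 0.5, 13.5]
grip_width: 0.0498
grip_force: 6.5
```

Request:
carry_out(motion="0 0 0.001 0 0 0 120;0 0 0.002 0 0 0 120;0 0 0.01 0 0 0 120;0 0 0.03 0 0 0 120;0 -0.01 0.03 0 0 0 120;0 -0.02 0.03 0 0 0 120;-0.005 -0.02 0.03 0 0 0 120;-0.005 -0.02 0.02 0 0 0 120;-0.005 -0.02 0 0 0 0 120;0 0 0 0 0 0 120;0 0 0 0 0 0 120;0 0 0 0 0 0 120")

```text
time_s: 15.3
ee_pos: [0.4503, 0.1182, 0.1993]
eef_rot: [-3.141, 0.0, 1.328]
force: [0.9, 1.0, -0.2]
grip_width: 0.0496
grip_force: 0.0
```

```bash
python3 - <<'E'
from h import *
c,q=axis_est();q=q[q[:,1]>-.05]
print("top",q[q[:,2]>.04].mean(0),np.percentile(q[:,1],[1,99]))
save(c,"w6.png");import pickle;pickle.dump(c,open("w6.pkl","wb"))
E
```

```text
tcp [-0.0213 -0.0946] [0.4503 0.1185 0.1991] n 3137 y range [-0.1101 -0.0174  0.0172] t 15.35
top [-2.79351500e-02 -7.22445197e-05  4.56364692e-02] [-0.01742092  0.01839968]
```

View pics/w6.png

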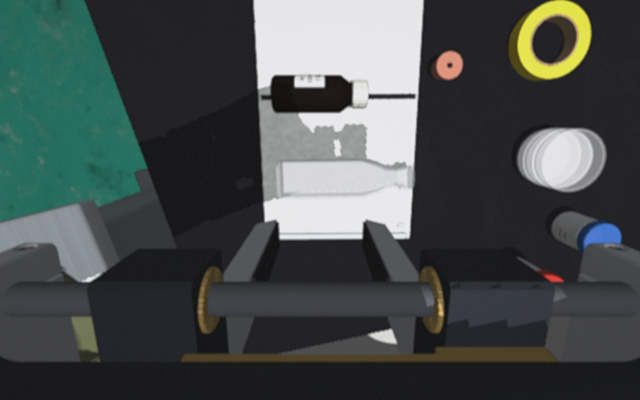

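The line shows on both sides of the bottle at v≈96. The measured offset is 0 mm, the bottle is parallel to the line, and the bystanders look undisturbed.

```bash
python3 -c "
from station import ctrl
print(ctrl.hand_in())"
```

```text
the job is handed in; nothing more can be done
None
```

I rolled the round bottle onto the black line in seven fingertip strokes. It measured within 1 mm of the line's centre and lay parallel to it, the bystanders looked undisturbed, and I handed the job in at about 15 s; no verdict was returned.

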